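# Lock the orange twist-lock stop into the clamping channel

## Robot

A 7-joint arm with a two-finger parallel gripper is mounted at the origin on the work surface. World frame = base frame: x ahead of the robot, y to its left, z up, the work surface at z = 0. Lengths are in mm, angles in rad, forces in N, time in s.
With the tool pointing down it reaches from about 350 to 775 mm from the base axis. Payload 3.1 kg.
Tool frame: the origin (TCP) lies between the finger pads; the fingertips stand 14 mm ahead of it and the grasp point (between the pads) lies 5 mm behind it; z points along the fingers, x is the direction in which the jaws open and shut, and the axes are right-handed (so a half turn about z gives the same grasp; the last joint's range is limited). The gripper opens to 85 mm and grips with 20 to 120 N. Pads are 22 mm wide; open, the fingers measure 114 mm over their backs; the gripper's body (76 mm by 85 mm) begins 54 mm behind the grasp point. The pads swing forward as they close: fully open they stand 13 mm farther back than shut.
Start: joints at [1.091, 0.311, 0.014, 1.512, -0.004, 1.319, -0.027], TCP at [233.205, -498.129, 245.304] pointing down, gripper open.
Joint ranges: [-2.7, 2.7], [-0.3, 1.91], [-1.27, 1.3], [0.12, 2.57], [-1.44, 4.58], [0.2, 2.03], [-3.05, 3.05]. Speed limits (rad/s): [2.79, 2.79, 3.14, 3.14, 3.14, 3.14, 3.14].

## Interface

Orientations are given as a unit quaternion [w, x, y, z].
In Python, from plant import env gives the robot as it stands. The module is installed in compiled form; this text tells all that it offers.
- The arm moves only by the tool carry_out, never from a script. Its argument "motion" is a list of rows, each a list of 2 entries, a list of its own where there are three numbers: the shift along the tool's x, y, z in mm, then the turn, a rotation vector about the tool's x, y, z in rad. In form: [[[x, y, z], [ax, ay, az]], ...]. A call has exactly 5 rows; each row shifts and turns the pose as measured when the row begins, along the tool's axes as they then stand; what a row does not reach is not made up. A row lasts 1/12 s, in which the tool goes at most 41.7 mm and 7.16 degrees, less where a joint would pass 70% of its speed; a pose out of reach is approached as far as the arm can. A call is refused whole if a number of a shift passes 41.7 or a number of a turn 0.125, either way. A call with a gripper value outside its range is refused whole. "fingers" is the closure, from 0 (fully open) to 1 (shut), set as the call begins (left out, the last holds). The fingers move at their own pace and stop on an object; "grip_force" is the grip in N (left out, the last holds). Time passes only in rows, so rows that do not move let the fingers close, or fill a call up. It gives the time, the measured TCP pose, the force and the opening at its end, in the units of the state.
- env.observe(): the state, without advancing time (a new reading comes with each control period).
- env.grab_frame(name): name is "scene" or "top" or "wrist"; returns the picture (420x560x3 uint8, red, green, blue); there is no depth.
- env.camera_params(name): a dict with "K" (3x3 intrinsics, pixels), "D" ([k1, k2, p1, p2, k3] as OpenCV has them; the pictures are not rectified), "view" (4x4, takes a point from world to camera coordinates). Camera axes: x right, y down, z forward; pixel columns grow to the right and rows downward; lengths in mm; the calibration is good to about 2 mm. A picture is of the moment at which its call begins: read the wrist's pose just before it. camera_params takes no time and is no camera call; for the wrist camera it gives the pose at the moment of the call.
- env.sign_off(): hands the job in, once; it reports no verdict.
The state is a dict: "time": time; "qpos": joint angles; "joint_vel": joint speeds; "tau": joint torques, N m; "ee_pos": TCP position; "orientation": TCP orientation; "ft_force": force on the tool from outside, world axes, zero at the start; "moment": the same for the moment, N m; "grip_width": opening from 0.0 (shut) to 1.0 (fully open).
Only numpy, scipy, OpenCV 4.12 (cv2) and the standard library are available. Lean on these libraries where they do the work, as an engineer would, in place of code of your own. Each camera call takes 0.05 s, during which the arm holds its last target. There are 200 camera calls.

## Task

Take the orange twist-lock stop from the wooden rack and set it into the aluminium clamping channel at the yellow mark: lower its foot through the slot until the collar rests on the channel, then turn it a quarter turn so that the foot catches under the lips and the grip bar stands straight across the channel. Let go and leave it standing there upright; leave the blue stop in its pocket in the rack.

Things in the scene. Friction and masses are not known exactly. Their poses are not given: they have to be found in the camera images.
- orange_stop: Stop with orange grip bar, 0.15-0.31 kg. Origin: centre of underside of its round collar (54 mm across, 5 thick); z up. Bar 58 mm along x, 16 thick along y, 22 to 50 mm above origin, on a 20 mm stem. Below: neck 14 mm across, then steel foot 50 mm along x (parallel to bar), 14 along y, from 13 to 26 mm below origin, its end stepped in. Starts upright in the rack; lift 30 mm to clear.
- blue_stop: The same stop with a blue bar; leave it alone. Both stand in pockets of a fixed wooden rack (220 x 86 mm, 42 high, on the table at the robot's left), collars on its top, bars along its length, 104 mm apart along it; which pocket is which varies.
- rail: Fixed aluminium channel at the robot's right, 372 mm along x, 76 wide, 42 high, ends closed. Origin: centre of underside. Top: slot 30 mm wide along its middle between lips 5 mm thick; inside 66 mm wide, free down to 4 mm above the table. The foot enters with the bar along the channel (within about 10 degrees) and turns freely, either way, once the collar is 2 to 5 mm above the lips.
- mark: Yellow band, 16 mm wide, painted across both lips and down the sides of the channel, up to 80 mm either side of its middle. Origin: on the slot's centre line at the band's middle, level with the top of the lips (42 mm above the table). x along the channel, y across it, z up.
Mind the look-alikes: they are no part of the job. Leave any purple look-alike of the orange_stop alone.

How it is judged (in metres and radians):
On the way:
1. the orange stop's foot is down through the slot (collar less than 8 mm above the lips), its bar along the channel within 20 degrees (x of orange_stop in the frame of mark between -0.27 and 0.27 m and y of orange_stop in the frame of mark between -0.012 and 0.012 m and z of orange_stop in the frame of mark between -0.006 and 0.008 m and angle between the x axis of orange_stop and the x axis of mark, either way round below 0.35 rad), for 0.05 s.
At the end, for the whole second after the job is handed in: The orange stop stands upright and at rest in the channel, its collar on the lips (within 4 mm), its centre within 20 mm of the yellow mark along the channel, its bar within 17 degrees of straight across the channel; the blue stop is within 20 mm of where it began (x of orange_stop in the frame of mark between -0.02 and 0.02 m and y of orange_stop in the frame of mark between -0.011 and 0.011 m and z of orange_stop in the frame of mark between -0.004 and 0.004 m and angle between the x axis of orange_stop and the y axis of mark, either way round below 0.3 rad and angle between orange_stop's own z axis and vertical below 0.12 rad and linear speed of orange_stop below 0.02 m/s and distance of blue_stop from where it was at the start of the episode below 0.02 m); the robot touches nothing.
It fails at once if the blue stop is moved more than 20 mm (distance of blue_stop from where it was at the start of the episode above 0.02 m).
It also fails if it takes over 48 s, if anything falls off the work surface, if the arm or the gripper's body presses on something with over 40 N, if the wrist force passes 120 N, or if a joint passes its speed limit or range.

## Working session

There is one attempt and no reset: what is moved stays moved. The work goes in short steps, Python scripts to look and compute and a tool call to move; the robot and the scene stay as the last step left them, time stands still between calls to the robot, and variables do not carry over. Pictures are saved under pics/ and viewed, about 8 in all and at most 12, crops included, and the job is handed in when it is done.

Besides the shell and the picture viewer there is one more tool, called after "Call:" as name(argument=value, ...) on one line, values as JSON. carry_out: Moves the arm, as the interface text tells. Its arguments: {"type":"object","properties":{"motion":{"type":"array"},"fingers":{"type":"number"},"grip_force":{"type":"number"}},"required":["motion"]}

```bash
mkdir -p pics
cat > h.py <<'E'
import numpy as np, cv2
from plant import env
from scipy.spatial.transform import Rotation as R
def snap(name,fn):
    p=env.camera_params(name); im=env.grab_frame(name)
    np.savez('pics/'+fn+'.npz',im=im,K=p['K'],D=p['D'],view=p['view'])
    cv2.imwrite('pics/'+fn+'.png',cv2.cvtColor(im,cv2.COLOR_RGB2BGR)); return im,p
def ray(fn,uv,z):
    d=np.load('pics/'+fn+'.npz'); V=d['view']
    n=cv2.undistortPoints(np.array(uv,float).reshape(-1,1,2),d['K'],d['D'])[:,0]
    r=np.c_[n,np.ones(len(n))]@V[:3,:3]; c=-V[:3,:3].T@V[:3,3]
    return c+r*((z-c[2])/r[:,2])[:,None]
def proj(fn,P):
    d=np.load('pics/'+fn+'.npz'); V=d['view']
    return cv2.projectPoints(np.array(P,float).reshape(-1,3),cv2.Rodrigues(V[:3,:3])[0],V[:3,3],d['K'],d['D'])[0][:,0]
def st():
    s=env.observe(); q=s['orientation']; r=R.from_quat([q[1],q[2],q[3],q[0]])
    print(s['time'],np.round(s['ee_pos'],1),'\n',np.round(r.as_matrix(),3),np.round(s['ft_force'],1),s['grip_width'],np.round(s['qpos'],2)); return s,r
E
python3 - <<'E'
from h import *
st()
for n in('scene','top'): snap(n,n+'0')
a=cv2.imread('pics/scene0.png');b=cv2.imread('pics/top0.png')
E
```

```text
0.0 [ 232.9 -497.5  244.2] 
 [[ 0.424 -0.906 -0.001]
 [-0.906 -0.424  0.002]
 [-0.002  0.    -1.   ]] [-0.3 -0.5 -0.8] 1.0008268363662938 [ 1.09  0.31  0.01  1.51 -0.    1.32 -0.03]
```

View pics/top0.png

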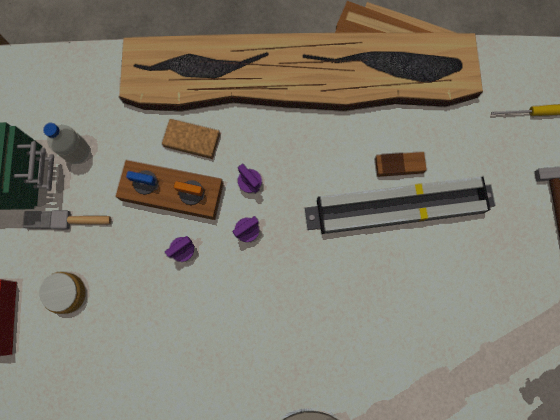

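View pics/scene0.png

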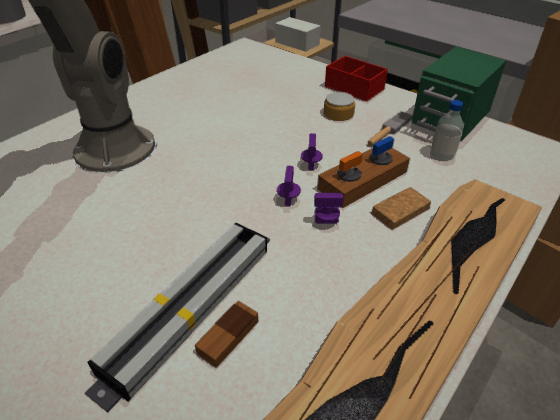

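The top view shows the rack at (170,190) with blue at (141,179) and orange at (188,188), three purple look-alikes nearby, and the rail running from (318,218) to (488,195) with its yellow band at about (421,201). I'll enlarge both areas.

Run:
```python
from h import *
a=cv2.imread('pics/top0.png')
A=cv2.resize(a[155:225,110:270],None,fx=5,fy=5,interpolation=cv2.INTER_CUBIC)[:, :800]
B=cv2.resize(a[170:240,300:500],None,fx=4,fy=4,interpolation=cv2.INTER_CUBIC)[:250]
cv2.imwrite('pics/c1.png',np.vstack([A,B]))
h=cv2.cvtColor(a,cv2.COLOR_BGR2HSV)
m=cv2.inRange(h,(5,170,150),(16,255,255)); m[:, :170]=0;m[:,215:]=0;m[:165]=0;m[210:]=0
p=cv2.findNonZero(m); r=cv2.minAreaRect(p);print('orange',r,len(p),cv2.boxPoints(r))
```

```text
orange ((187.1529541015625, 186.81175231933594), (24.51314353942871, 4.989400386810303), 12.528807640075684) 123 [[174.64706 186.58821]
 [175.72943 181.71764]
 [199.65884 187.0353 ]
 [198.57648 191.90587]]
```

View pics/c1.png

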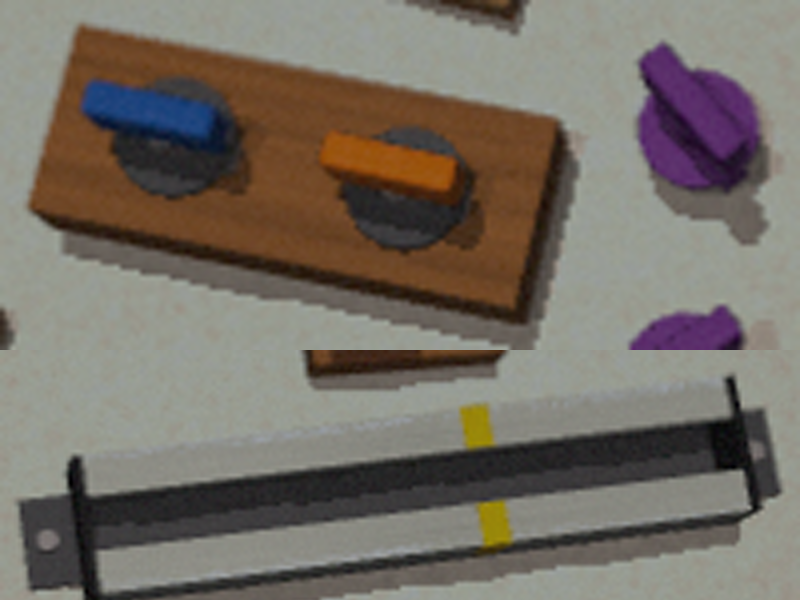

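Run:
```python
from h import *
A=lambda u,v:(110+u/5-.4,155+v/5-.4)
B=lambda u,v:(300+u/4-.4,170+(v-350)/4-.4)
f=lambda L,z:np.round(ray('top0',L,z),1)
print('bar',f([A(393,160)],92),f([A(327,147),A(460,174)],92)); print('collar',f([A(405,187)],47))
print('blue collar',f([A(175,137)],47))
print('mark',f([B(487,475)],42)); print('slot',f([B(90,497),B(740,421),B(95,548),B(750,472)],42),f([B(475,405.5),B(481,448),B(492.5,501.5),B(499.5,547.5)],42))
print(env.camera_params('wrist')['view'].round(2))
```

```text
bar [[566.6 242.6  92. ]] [[572.6 270.4  92. ]
 [560.1 214.5  92. ]]
collar [[565.9 245.2  47. ]]
blue collar [[590.2 346.7  47. ]]
mark [[ 539.  -253.8   42. ]]
slot [[ 530.5  -37.5   42. ]
 [ 567.  -398.1   42. ]
 [ 502.6  -39.3   42. ]
 [ 538.2 -400.9   42. ]] [[ 577.9 -250.    42. ]
 [ 554.  -251.6   42. ]
 [ 524.2 -255.7   42. ]
 [ 498.9 -257.7   42. ]]
[[ 4.2000e-01 -9.1000e-01 -0.0000e+00 -5.4849e+02]
 [-8.6000e-01 -4.0000e-01  3.3000e-01 -4.2220e+01]
 [-3.0000e-01 -1.4000e-01 -9.5000e-01  3.8138e+02]
 [ 0.0000e+00  0.0000e+00  0.0000e+00  1.0000e+00]]
```

```bash
cat >> h.py <<'E'
def plan(tgt,yaw=None,n=5):
    """rows (rounded) to bring TCP to tgt mm, tool x to yaw deg (mod 180), tool z straight down"""
    s,r=st(); p=np.array(s['ee_pos']); x=r.as_matrix()[:,0]; y0=np.degrees(np.arctan2(x[1],x[0]))
    if yaw is None: yaw=y0
    yaw=y0+(yaw-y0+90)%180-90
    c,si=np.cos(np.radians(yaw)),np.sin(np.radians(yaw))
    T=R.from_matrix(np.array([[c,si,0],[si,-c,0],[0,0,-1]]))
    w=(r.inv()*T).as_rotvec()/n; d=(np.array(tgt)-p)/n
    print('yaw0 %.1f'%y0,'dist',np.round(d*n,1))
    rows=[]
    for i in range(n):
        rows.append([np.round((r*R.from_rotvec(w*i)).inv().apply(d),1).tolist(),np.round(w,3).tolist()])
    for i in range(0,n,5): print(rows[i:i+5])
E
python3 -c "
from h import *
plan([566,244,190],-13.2,25)"
```

```text
0.1 [ 232.9 -497.6  244.3] 
 [[ 0.424 -0.906 -0.001]
 [-0.906 -0.424  0.002]
 [-0.002  0.    -1.   ]] [-0.4  0.7  0.3] 1.003496648771481 [ 1.09  0.31  0.01  1.51 -0.    1.32 -0.03]
yaw0 -64.9 dist [333.1 741.6 -54.3]
[[[-21.2, -24.6, 2.2], [-0.0, 0.0, -0.036]], [[-20.3, -25.4, 2.2], [-0.0, 0.0, -0.036]], [[-19.4, -26.1, 2.2], [-0.0, 0.0, -0.036]], [[-18.4, -26.8, 2.2], [-0.0, 0.0, -0.036]], [[-17.4, -27.4, 2.2], [-0.0, 0.0, -0.036]]]
[[[-16.4, -28.1, 2.2], [-0.0, 0.0, -0.036]], [[-15.4, -28.6, 2.2], [-0.0, 0.0, -0.036]], [[-14.4, -29.2, 2.2], [-0.0, 0.0, -0.036]], [[-13.3, -29.7, 2.2], [-0.0, 0.0, -0.036]], [[-12.2, -30.1, 2.2], [-0.0, 0.0, -0.036]]]
[[[-11.1, -30.5, 2.2], [-0.0, 0.0, -0.036]], [[-10.0, -30.9, 2.2], [-0.0, 0.0, -0.036]], [[-8.9, -31.3, 2.2], [-0.0, 0.0, -0.036]], [[-7.8, -31.6, 2.2], [-0.0, 0.0, -0.036]], [[-6.6, -31.8, 2.2], [-0.0, 0.0, -0.036]]]
[[[-5.5, -32.1, 2.2], [-0.0, 0.0, -0.036]], [[-4.3, -32.2, 2.2], [-0.0, 0.0, -0.036]], [[-3.1, -32.4, 2.2], [-0.0, 0.0, -0.036]], [[-2.0, -32.5, 2.2], [-0.0, 0.0, -0.036]], [[-0.8, -32.5, 2.2], [-0.0, 0.0, -0.036]]]
[[[0.4, -32.5, 2.2], [-0.0, 0.0, -0.036]], [[1.5, -32.5, 2.2], [-0.0, 0.0, -0.036]], [[2.7, -32.4, 2.2], [-0.0, 0.0, -0.036]], [[3.9, -32.3, 2.2], [-0.0, 0.0, -0.036]], [[5.0, -32.1, 2.2], [-0.0, 0.0, -0.036]]]
```

Two calls first, to see how the moves track.

Call:
carry_out(motion=[[[-21, -25, 2], [0, 0, -0.036]], [[-20, -25, 2], [0, 0, -0.036]], [[-19, -26, 2], [0, 0, -0.036]], [[-18, -27, 2], [0, 0, -0.036]], [[-17, -27, 2], [0, 0, -0.036]]], fingers=0)

```text
time: 0.52
ee_pos: [295.0, -353.4, 230.1]
orientation: [0.002, 0.886, -0.464, -0.004]
ft_force: [1.0, -1.0, -0.1]
grip_width: 1.002
```

Call:
carry_out(motion=[[[-16, -28, 2], [0, 0, -0.036]], [[-15, -29, 2], [0, 0, -0.036]], [[-14, -29, 2], [0, 0, -0.036]], [[-13, -30, 2], [0, 0, -0.036]], [[-12, -30, 2], [0, 0, -0.036]]])

```text
time: 0.93
ee_pos: [364.3, -198.3, 217.3]
orientation: [0.001, 0.925, -0.379, -0.006]
ft_force: [1.1, -0.0, 0.1]
grip_width: 1.003
```

```bash
python3 -c "
from h import *
plan([566,244,190],-13.2,15)"
```

```text
0.9333 [ 364.3 -198.3  217.3] 
 [[ 0.713 -0.701 -0.011]
 [-0.701 -0.713  0.002]
 [-0.01   0.007 -1.   ]] [ 1.1 -0.   0.1] 1.0031957140224739 [ 0.72  0.07 -0.28  1.88  0.02  1.21 -0.35]
yaw0 -44.5 dist [201.7 442.3 -27.3]
[[[-11.1, -30.5, 1.7], [0.0, 0.001, -0.036]], [[-10.0, -30.8, 1.7], [0.0, 0.001, -0.036]], [[-8.8, -31.2, 1.7], [0.0, 0.001, -0.036]], [[-7.7, -31.5, 1.7], [0.0, 0.001, -0.036]], [[-6.5, -31.7, 1.7], [0.0, 0.001, -0.036]]]
[[[-5.4, -32.0, 1.7], [0.0, 0.001, -0.036]], [[-4.2, -32.1, 1.7], [0.0, 0.001, -0.036]], [[-3.0, -32.3, 1.7], [0.0, 0.001, -0.036]], [[-1.9, -32.4, 1.7], [0.0, 0.001, -0.036]], [[-0.7, -32.4, 1.8], [0.0, 0.001, -0.036]]]
[[[0.5, -32.4, 1.8], [0.0, 0.001, -0.036]], [[1.7, -32.4, 1.8], [0.0, 0.001, -0.036]], [[2.9, -32.3, 1.8], [0.0, 0.001, -0.036]], [[4.0, -32.2, 1.8], [0.0, 0.001, -0.036]], [[5.2, -32.0, 1.8], [0.0, 0.001, -0.036]]]
```

Call:
carry_out(motion=[[[-11, -30.5, 1], [0, 0.001, -0.036]], [[-10, -31, 1], [0, 0.001, -0.036]], [[-9, -31, 1], [0, 0.001, -0.036]], [[-8, -31.5, 1], [0, 0.001, -0.036]], [[-6.5, -32, 1], [0, 0.001, -0.036]]])

```text
time: 1.35
ee_pos: [430.7, -42.2, 209.8]
orientation: [0.002, 0.957, -0.29, -0.005]
ft_force: [0.3, -0.2, 0.7]
grip_width: 0.999
```

Call:
carry_out(motion=[[[-5.5, -32, 1], [0, 0.001, -0.036]], [[-4, -32, 1], [0, 0.001, -0.036]], [[-3, -32, 1], [0, 0.001, -0.036]], [[-2, -32, 1], [0, 0.001, -0.036]], [[-1, -32, 1], [0, 0.001, -0.036]]])

```text
time: 1.77
ee_pos: [496.1, 112.1, 201.8]
orientation: [0.004, 0.98, -0.199, -0.004]
ft_force: [0.3, 0.2, 1.1]
grip_width: 1.0
```

Call:
carry_out(motion=[[[0.5, -32, 1], [0, 0.001, -0.036]], [[1.5, -32, 1], [0, 0.001, -0.036]], [[3, -32, 1], [0, 0.001, -0.036]], [[4, -32, 1], [0, 0.001, -0.036]], [[5, -32, 1], [0, 0.001, -0.036]]])

```text
time: 2.18
ee_pos: [561.4, 265.0, 191.5]
orientation: [0.006, 0.994, -0.106, -0.004]
ft_force: [1.5, -0.1, 0.4]
grip_width: 1.002
```

```bash
python3 -c "
from h import *
plan([566,244,190],-13.2,5)
snap('wrist','w1')
im=cv2.imread('pics/w1.png')
print(proj('w1',[[566,244,92],[566,244,47],[572.6,270.4,92],[560.1,214.5,92]]).round(1))"
```

```text
2.1833 [561.4 265.  191.5] 
 [[ 0.977 -0.211 -0.009]
 [-0.212 -0.977 -0.011]
 [-0.006  0.013 -1.   ]] [ 1.5 -0.1  0.4] 1.0022533529758084 [-0.09  0.57 -0.61  1.36  0.33  1.33 -0.92]
yaw0 -12.2 dist [  4.6 -21.   -1.5]
[[[1.8, 3.9, 0.3], [0.003, 0.001, 0.003]], [[1.8, 3.9, 0.3], [0.003, 0.001, 0.003]], [[1.8, 3.9, 0.3], [0.003, 0.001, 0.003]], [[1.8, 3.9, 0.3], [0.003, 0.001, 0.003]], [[1.8, 3.9, 0.3], [0.003, 0.001, 0.003]]]
[[295.6 236.6]
 [294.2 214.3]
 [297.4 201.5]
 [295.7 272.4]]
```

View pics/w1.png

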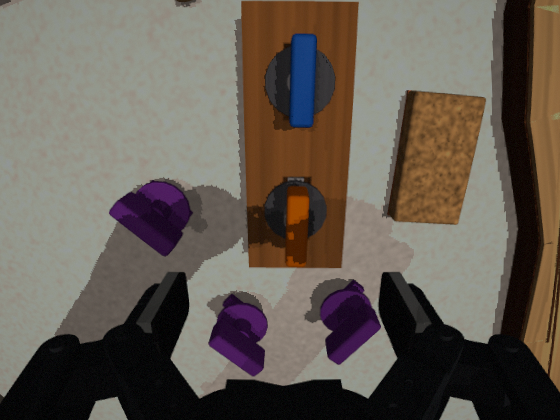

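```bash
python3 -c "
from h import *
im=cv2.imread('pics/w1.png')
cv2.imwrite('pics/c2.png',cv2.resize(im[170:280,235:365],None,fx=5,fy=5,interpolation=cv2.INTER_CUBIC))
V=np.load('pics/w1.npz')['view'];print(-V[:3,:3].T@V[:3,3])
R_=[566,244];u=np.array([np.cos(np.radians(76.8)),np.sin(np.radians(76.8))])
for z in (64,92):
  for s in (-29,29): print(z,s,proj('w1',[list(R_+u*s)+[z]]).round(1))
"
```

```text
[580.84242501 349.00982158 318.93115552]
64 -29 [[293.7 253.9]]
64 29 [[295.8 187.6]]
92 -29 [[294.5 271.2]]
92 29 [[296.9 199.1]]
```

View pics/c2.png

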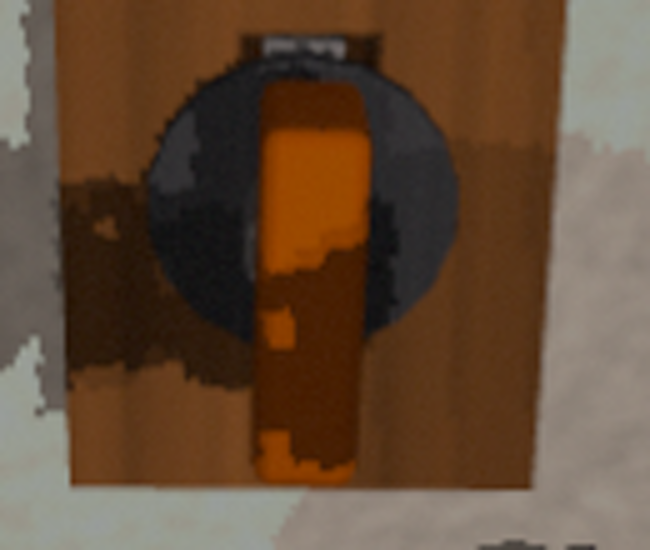

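The crop shows the orange bar's top face from (298,195.6) to (295.6,266), the collar centred near (295,209.6).

```bash
python3 -c "
from h import *
a=ray('w1',[(298,195.6),(295.6,266)],92);print(a.round(1),a.mean(0),np.degrees(np.arctan2(*(a[0]-a[1])[1::-1])))
print(ray('w1',[(295,209.6)],47))
b=ray('w1',[(242.5,0),(249.5,266),(357.5,0),(342.5,266)],42);print(b.round(1))
"
```

```text
[[573.9 274.6  92. ]
 [561.1 220.   92. ]] [567.49878228 247.3140717   92.        ] 76.84126319677212
[[567.53888895 248.09574755  47.        ]]
[[562.6 414.2  42. ]
 [515.  200.4  42. ]
 [644.8 396.8  42. ]
 [599.2 182.5  42. ]]
```

```bash
python3 -c "
from h import *
plan([567,246.5,130],-13,5)"
```

```text
2.2333 [561.2 273.7 190.2] 
 [[ 0.979 -0.203 -0.009]
 [-0.203 -0.979 -0.001]
 [-0.009  0.003 -1.   ]] [3.8 6.8 0.5] 1.0008837808485247 [-0.1   0.58 -0.62  1.35  0.33  1.32 -0.92]
yaw0 -11.7 dist [  5.8 -27.2 -60.2]
[[[2.3, 5.1, 12.0], [0.001, 0.002, 0.005]], [[2.3, 5.1, 12.0], [0.001, 0.002, 0.005]], [[2.3, 5.1, 12.0], [0.001, 0.002, 0.005]], [[2.3, 5.1, 12.0], [0.001, 0.002, 0.005]], [[2.3, 5.1, 12.0], [0.001, 0.002, 0.005]]]
```

Call:
carry_out(motion=[[[4, 8, 12], [0, 0.002, 0.005]], [[3, 7, 12], [0, 0.002, 0.005]], [[2, 5, 12], [0, 0.002, 0.005]], [[1.5, 4, 12], [0, 0.002, 0.005]], [[1, 3, 10], [0, 0.002, 0.005]]])

```text
time: 2.65
ee_pos: [565.0, 253.4, 128.0]
orientation: [-0.002, 0.994, -0.109, -0.001]
ft_force: [0.2, -0.2, -0.2]
grip_width: 1.002
```

Call:
carry_out(motion=[[[0, 0, 0], [0, 0, 0]], [[0, 0, 0], [0, 0, 0]], [[0, 0, 0], [0, 0, 0]], [[0, 0, 0], [0, 0, 0]], [[0, 0, 0], [0, 0, 0]]])

```text
time: 3.07
ee_pos: [563.6, 251.0, 125.5]
orientation: [0.0, 0.994, -0.11, -0.003]
ft_force: [-0.7, -0.3, 0.5]
grip_width: 1.001
```

```bash
python3 -c "
from h import *
plan([567,246.5,74],-13,5)
snap('wrist','w2')
im=cv2.imread('pics/w2.png')
h=cv2.cvtColor(im,cv2.COLOR_BGR2HSV)
print(proj('w2',[[567,246.5,92],[573.5,274.8,92],[560.5,218.3,92]]).round(1))"
```

```text
3.0667 [563.6 251.  125.5] 
 [[ 0.976 -0.219 -0.007]
 [-0.219 -0.976  0.001]
 [-0.007  0.001 -1.   ]] [-0.7 -0.3  0.5] 1.0007827802555511 [-0.06  0.61 -0.59  1.46  0.35  1.18 -0.93]
yaw0 -12.6 dist [  3.4  -4.5 -51.5]
[[[0.9, 0.7, 10.3], [0.0, 0.001, 0.001]], [[0.9, 0.7, 10.3], [0.0, 0.001, 0.001]], [[0.9, 0.7, 10.3], [0.0, 0.001, 0.001]], [[0.9, 0.7, 10.3], [0.0, 0.001, 0.001]], [[0.9, 0.7, 10.3], [0.0, 0.001, 0.001]]]
[[290.9 262.6]
 [291.7 211.6]
 [290.1 307.9]]
```

View pics/w2.png

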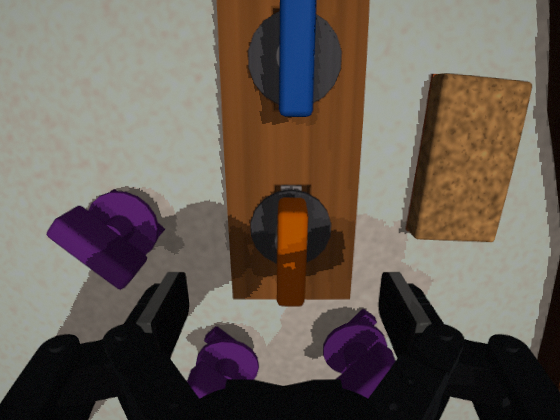

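The bar lies where predicted (ends at (293,208) and (291,305)), between the fingers, and nothing is in their way. I'll go down and grip.

Call:
carry_out(motion=[[[1, 0.5, 11], [0, 0.001, 0.001]], [[1, 0.5, 11], [0, 0.001, 0.001]], [[1, 0.5, 11], [0, 0.001, 0.001]], [[0.5, 0.5, 10], [0, 0.001, 0.001]], [[0.5, 0.5, 8], [0, 0.001, 0.001]]])

```text
time: 3.53
ee_pos: [569.0, 249.7, 73.4]
orientation: [-0.002, 0.994, -0.112, 0.002]
ft_force: [0.0, -0.4, -0.5]
grip_width: 1.002
```

```bash
python3 -c "
from h import *
plan([567,247.5,74],-13,5)"
```

```text
3.5333 [569.  249.7  73.4] 
 [[ 0.975 -0.223  0.005]
 [-0.223 -0.975  0.003]
 [ 0.004 -0.004 -1.   ]] [ 0.  -0.4 -0.5] 1.0024275636379478 [-0.07  0.66 -0.57  1.52  0.39  1.07 -0.95]
yaw0 -12.9 dist [-2.  -2.2  0.6]
[[[-0.3, 0.5, -0.1], [-0.001, -0.001, 0.0]], [[-0.3, 0.5, -0.1], [-0.001, -0.001, 0.0]], [[-0.3, 0.5, -0.1], [-0.001, -0.001, 0.0]], [[-0.3, 0.5, -0.1], [-0.001, -0.001, 0.0]], [[-0.3, 0.5, -0.1], [-0.001, -0.001, 0.0]]]
```

Call:
carry_out(motion=[[[-1, 1, 0], [0, 0, 0]], [[-0.5, 0.5, 0], [0, 0, 0]], [[0, 0, 0], [0, 0, 0]], [[0, 0, 0], [0, 0, 0]], [[0, 0, 0], [0, 0, 0]]], fingers=1, grip_force=60)

```text
time: 3.95
ee_pos: [564.8, 246.8, 68.9]
orientation: [0.0, 0.994, -0.112, -0.001]
ft_force: [-0.5, 0.1, -1.0]
grip_width: 0.301
```

Call:
carry_out(motion=[[[0, 0, 0], [0, 0, 0]], [[0, 0, 0], [0, 0, 0]], [[0, 0, 0], [0, 0, 0]], [[0, 0, 0], [0, 0, 0]], [[0, 0, 0], [0, 0, 0]]])

```text
time: 4.37
ee_pos: [565.2, 247.0, 69.9]
orientation: [-0.0, 0.994, -0.112, -0.0]
ft_force: [-0.0, 0.4, -1.1]
grip_width: 0.2
```

Call:
carry_out(motion=[[[0, 0, 0], [0, 0, 0]], [[0, 0, 0], [0, 0, 0]], [[0, 0, 0], [0, 0, 0]], [[0, 0, 0], [0, 0, 0]], [[0, 0, 0], [0, 0, 0]]])

```text
time: 4.78
ee_pos: [564.8, 246.9, 69.4]
orientation: [-0.0, 0.994, -0.112, -0.001]
ft_force: [0.3, 0.5, -1.3]
grip_width: 0.203
```

Call:
carry_out(motion=[[[0, 0, -6], [0, 0, 0]], [[0, 0, -10], [0, 0, 0]], [[0, 0, -15], [0, 0, 0]], [[0, 0, -15], [0, 0, 0]], [[0, 0, -15], [0, 0, 0]]])

```text
time: 5.2
ee_pos: [563.1, 244.9, 130.8]
orientation: [0.002, 0.994, -0.112, -0.004]
ft_force: [0.7, -0.8, -1.6]
grip_width: 0.198
```

Call:
carry_out(motion=[[[0, 0, -12], [0, 0, 0]], [[0, 0, -8], [0, 0, 0]], [[0, 0, 0], [0, 0, 0]], [[0, 0, 0], [0, 0, 0]], [[0, 0, 0], [0, 0, 0]]])

```text
time: 5.62
ee_pos: [565.8, 247.2, 159.7]
orientation: [-0.001, 0.994, -0.112, 0.001]
ft_force: [-0.6, 0.4, -1.2]
grip_width: 0.197
```

```bash
python3 -c "
from h import *
plan([539,-253,150],5.7,20)
snap('wrist','w3')"
```

```text
5.6167 [565.8 247.2 159.7] 
 [[ 0.975 -0.223  0.003]
 [-0.223 -0.975  0.002]
 [ 0.002 -0.002 -1.   ]] [-0.6  0.4 -1.2] 0.1972672274893265 [-0.05  0.57 -0.6   1.43  0.33  1.24 -0.91]
yaw0 -12.9 dist [ -26.8 -500.2   -9.7]
[[[4.3, 24.7, 0.4], [-0.0, -0.0, -0.016]], [[3.9, 24.7, 0.4], [-0.0, -0.0, -0.016]], [[3.5, 24.8, 0.4], [-0.0, -0.0, -0.016]], [[3.1, 24.9, 0.4], [-0.0, -0.0, -0.016]], [[2.7, 24.9, 0.4], [-0.0, -0.0, -0.016]]]
[[[2.3, 24.9, 0.5], [-0.0, -0.0, -0.016]], [[1.9, 25.0, 0.5], [-0.0, -0.0, -0.016]], [[1.4, 25.0, 0.5], [-0.0, -0.0, -0.016]], [[1.0, 25.0, 0.5], [-0.0, -0.0, -0.016]], [[0.6, 25.0, 0.5], [-0.0, -0.0, -0.016]]]
[[[0.2, 25.0, 0.5], [-0.0, -0.0, -0.016]], [[-0.2, 25.0, 0.5], [-0.0, -0.0, -0.016]], [[-0.6, 25.0, 0.5], [-0.0, -0.0, -0.016]], [[-1.0, 25.0, 0.5], [-0.0, -0.0, -0.016]], [[-1.4, 25.0, 0.5], [-0.0, -0.0, -0.016]]]
[[[-1.8, 25.0, 0.5], [-0.0, -0.0, -0.016]], [[-2.2, 25.0, 0.5], [-0.0, -0.0, -0.016]], [[-2.6, 24.9, 0.5], [-0.0, -0.0, -0.016]], [[-3.0, 24.9, 0.5], [-0.0, -0.0, -0.016]], [[-3.4, 24.8, 0.5], [-0.0, -0.0, -0.016]]]
```

View pics/w3.png

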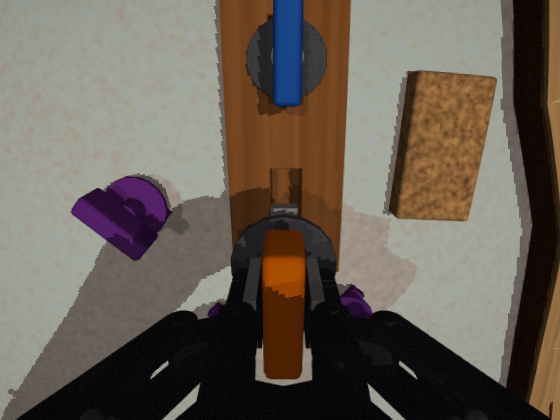

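The stop hangs upright in the pads (bar top from (285,258) to (282,378)), the pocket below it is empty and blue is undisturbed.

Call:
carry_out(motion=[[[4, 20, -1], [0, 0, -0.016]], [[4, 25, -0.5], [0, 0, -0.016]], [[3.5, 25, -0.5], [0, 0, -0.016]], [[3, 25, -0.5], [0, 0, -0.016]], [[2.5, 25, -0.5], [0, 0, -0.016]]])

```text
time: 6.08
ee_pos: [554.6, 132.0, 157.1]
orientation: [-0.004, 0.998, -0.062, -0.004]
ft_force: [0.7, 0.1, -1.7]
grip_width: 0.194
```

Call:
carry_out(motion=[[[2.5, 25, -0.5], [0, 0, -0.016]], [[2, 25, -0.5], [0, 0, -0.016]], [[1.5, 25, -0.5], [0, 0, -0.016]], [[1, 25, -0.5], [0, 0, -0.016]], [[0.5, 25, -0.5], [0, 0, -0.016]]])

```text
time: 6.5
ee_pos: [546.3, 0.1, 153.7]
orientation: [-0.003, 1.0, -0.019, -0.009]
ft_force: [0.9, 0.1, -1.8]
grip_width: 0.196
```

Call:
carry_out(motion=[[[0, 25, -0.5], [0, 0, -0.016]], [[0, 25, -0.5], [0, 0, -0.016]], [[-0.5, 25, -0.5], [0, 0, -0.016]], [[-1, 25, -0.5], [0, 0, -0.016]], [[-1.5, 25, -0.5], [0, 0, -0.016]]])

```text
time: 6.92
ee_pos: [538.2, -131.5, 150.7]
orientation: [-0.004, 1.0, 0.023, -0.013]
ft_force: [0.4, -0.6, -1.8]
grip_width: 0.195
```

```bash
python3 -c "
from h import *
a=ray('w3',[(285,257),(282,378)],182.3);print(a.round(1),a.mean(0),np.degrees(np.arctan2(*(a[0]-a[1])[1::-1])))
plan([539,-253,150],5.7,5)"
```

```text
[[573.2 275.3 182.3]
 [559.8 221.4 182.3]] [566.4706847  248.36334774 182.3       ] 76.02194308739958
6.9167 [ 538.2 -131.5  150.7] 
 [[ 0.999  0.046 -0.027]
 [ 0.047 -0.999  0.008]
 [-0.027 -0.009 -1.   ]] [ 0.4 -0.6 -1.8] 0.19535420365478207 [ 0.65  0.48 -0.62  1.6   0.29  1.19  0.02]
yaw0 2.7 dist [   0.8 -121.5   -0.7]
[[[-1.0, 24.3, -0.1], [-0.002, 0.005, -0.011]], [[-1.2, 24.3, -0.0], [-0.002, 0.005, -0.011]], [[-1.5, 24.3, 0.0], [-0.002, 0.005, -0.011]], [[-1.7, 24.2, 0.1], [-0.002, 0.005, -0.011]], [[-2.0, 24.2, 0.1], [-0.002, 0.005, -0.011]]]
```

Call:
carry_out(motion=[[[-1, 24, 0], [-0.001, 0.006, -0.011]], [[-1, 24, 0], [-0.001, 0.006, -0.011]], [[-1.5, 22, 0], [-0.001, 0.006, -0.011]], [[-1.5, 18, 0], [-0.001, 0.006, -0.011]], [[-2, 12, 0], [-0.001, 0.006, -0.011]]])

```text
time: 7.33
ee_pos: [533.0, -241.7, 144.3]
orientation: [-0.003, 0.999, 0.049, -0.002]
ft_force: [-0.4, -0.9, -2.0]
grip_width: 0.195
```

Call:
carry_out(motion=[[[0, 0, 0], [0, 0, 0]], [[0, 0, 0], [0, 0, 0]], [[0, 0, 0], [0, 0, 0]], [[0, 0, 0], [0, 0, 0]], [[0, 0, 0], [0, 0, 0]]])

```text
time: 7.75
ee_pos: [529.9, -242.8, 140.5]
orientation: [-0.005, 0.999, 0.047, -0.006]
ft_force: [0.1, -0.0, -1.5]
grip_width: 0.199
```

```bash
python3 -c "
from h import *
plan([539,-253,105],5.7,5)
snap('wrist','w4')"
```

```text
7.75 [ 529.9 -242.8  140.5] 
 [[ 0.996  0.093 -0.012]
 [ 0.093 -0.996  0.008]
 [-0.011 -0.01  -1.   ]] [ 0.1 -0.  -1.5] 0.19911624792517507 [ 0.81  0.53 -0.59  1.54  0.31  1.18  0.25]
yaw0 5.4 dist [  9.1 -10.2 -35.5]
[[[1.7, 2.3, 7.1], [-0.002, 0.002, -0.001]], [[1.7, 2.3, 7.1], [-0.002, 0.002, -0.001]], [[1.7, 2.2, 7.1], [-0.002, 0.002, -0.001]], [[1.7, 2.2, 7.1], [-0.002, 0.002, -0.001]], [[1.6, 2.2, 7.1], [-0.002, 0.002, -0.001]]]
```

View pics/w4.png

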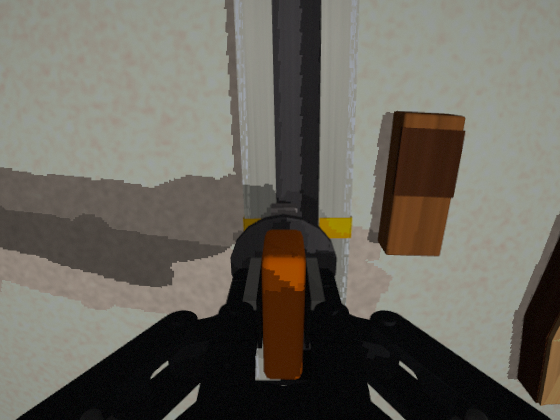

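```bash
python3 -c "
from h import *
im=cv2.imread('pics/w4.png').astype(int)
for v in (20,100,190): print(v,im[v,225:365:1].sum(1)//3)
h=cv2.cvtColor(cv2.imread('pics/w4.png'),cv2.COLOR_BGR2HSV);m=cv2.inRange(h,(20,180,100),(32,255,255))
for u in (245,250,325,335,345): 
  q=np.where(m[:,u])[0]; print(u,q.min(),q.max(),ray('w4',[(u,q.min()-.5),(u,q.max()+.5)],42).round(1))
"
```

```text
20 [149 120  89  89  87  89  89  89  91 126 146 147 150 151 155 150 141 145
 137 138 141 140 141 141 141 140 140 141 141 139 139 140 139 139 139 138
 138 138 138 140 139 140 140 139 139 138 137  58  47  46  44  43  46  56
  57  58  57  55  55  57  57  57  56  57  58  58  60  58  59  59  56  56
  54  53  56  51  38  31  35  35  32  32  34  32  35  34  33  30  33  33
  32  33  34  35  31  51 108 143 141 141 143 144 141 140 137 137 140 142
 142 141 141 141 143 143 141 140 139 138 137 139 138 138 139 140 137 143
 155 152 148 151 147 136 135 140 144 146 150 149 149 147]
100 [155 156 155 156 155 143 109  96  94  93  94  94  92 131 149 144 151 138
 149 150 141 134 134 137 139 139 141 139 137 137 137 139 139 139 139 139
 138 139 140 137 138 138 141 141 140 139 138 136 128  46  45  45  45  47
  46  49  56  55  56  54  56  57  56  55  56  55  57  57  59  58  55  55
  55  55  55  56  48  34  30  29  33  32  31  33  32  33  34  33  31  29
  31  32  31  34  34 112 142 141 142 142 142 141 140 138 135 136 140 139
 140 143 137 139 138 139 138 140 138 138 139 139 138 139 137 138 145 145
 150 154 141 
[... 222 characters left out ...]
7  76  75  79  78  79  87 113 104  64  43  43
  44  44  48  53  51  52  52  52  50  48  51  52  51  54  54  55  52  54
  53  51  42  34  22  22  22  30  29  31  30  30  30  29  31  29  30  30
  29  29  30  52 103 134 135 134 132 131 132 131 129 131 132 132 135 131
 126 126 130 132 133 132 135 134 134 132 131 139 143 138 143 138 134 132
 136 149 154 155 152 154 154 154 154 155 156 157 157 155]
245 219 228 [[ 502.5 -248.3   42. ]
 [ 502.9 -256.    42. ]]
250 219 223 [[ 506.  -247.9   42. ]
 [ 506.3 -251.8   42. ]]
325 218 232 [[ 559.2 -241.9   42. ]
 [ 560.8 -253.4   42. ]]
335 218 237 [[ 566.3 -241.2   42. ]
 [ 568.6 -256.6   42. ]]
345 218 237 [[ 573.5 -240.5   42. ]
 [ 575.8 -255.9   42. ]]
```

```bash
python3 -c "
from h import *
a=ray('w4',[(271.5,20),(320.3,20),(273.3,100),(319.5,100),(275,190),(318.7,190)],42)
print(a.round(1)); c=(a[::2]+a[1::2])/2; print(c.round(1),np.degrees(np.arctan2(*(c[0]-c[2])[1::-1])))
u=(c[0]-c[2])/np.linalg.norm(c[0]-c[2]); m=np.array([571.05,-248.55,42]); print('mark',c[2]+u*((m-c[2])@u))
b=ray('w4',[(285,257),(282,378)],140.5-27.4+50);print(b.mean(0))
"
```

```text
[[ 510.4 -117.8   42. ]
 [ 540.  -114.9   42. ]
 [ 515.6 -165.2   42. ]
 [ 545.2 -162.3   42. ]
 [ 522.  -225.1   42. ]
 [ 552.2 -222.2   42. ]]
[[ 525.2 -116.4   42. ]
 [ 530.4 -163.8   42. ]
 [ 537.1 -223.6   42. ]] 96.3271180623313
mark [ 540.22051404 -251.96837714   42.        ]
[ 530.72088085 -241.70683338  163.1       ]
```

Call:
carry_out(motion=[[[2.5, 3, 5], [-0.002, 0.002, -0.002]], [[2.5, 3, 5], [-0.002, 0.002, -0.002]], [[2, 2.5, 5], [-0.002, 0.002, -0.002]], [[1.5, 1.5, 5], [-0.002, 0.002, -0.002]], [[1, 1, 4], [-0.002, 0.002, -0.002]]])

```text
time: 8.22
ee_pos: [543.4, -249.7, 115.6]
orientation: [0.001, 0.998, 0.055, 0.001]
ft_force: [-0.7, 0.2, -0.6]
grip_width: 0.199
```

Call:
carry_out(motion=[[[0, 0, 0], [0, 0, 0]], [[0, 0, 0], [0, 0, 0]], [[0, 0, 0], [0, 0, 0]], [[0, 0, 0], [0, 0, 0]], [[0, 0, 0], [0, 0, 0]]])

```text
time: 8.63
ee_pos: [542.5, -249.7, 113.5]
orientation: [-0.0, 0.998, 0.055, -0.0]
ft_force: [-0.4, 0.4, -1.2]
grip_width: 0.195
```

```bash
python3 -c "
from h import *
plan([539.2,-253.9,76],6,5)"
```

```text
8.6333 [ 542.5 -249.7  113.5] 
 [[ 0.994  0.11  -0.   ]
 [ 0.11  -0.994  0.001]
 [-0.    -0.001 -1.   ]] [-0.4  0.4 -1.2] 0.194902393147017 [ 0.8   0.58 -0.58  1.54  0.34  1.12  0.25]
yaw0 6.3 dist [ -3.3  -4.2 -37.5]
[[[-0.7, 0.8, 7.5], [-0.0, 0.0, 0.001]], [[-0.7, 0.8, 7.5], [-0.0, 0.0, 0.001]], [[-0.7, 0.8, 7.5], [-0.0, 0.0, 0.001]], [[-0.7, 0.8, 7.5], [-0.0, 0.0, 0.001]], [[-0.7, 0.8, 7.5], [-0.0, 0.0, 0.001]]]
```

Call:
carry_out(motion=[[[-1.5, 1.5, 3], [0, 0, 0]], [[-1, 1, 5], [0, 0, 0]], [[-1, 1, 6], [0, 0, 0]], [[-0.5, 0.5, 6], [0, 0, 0]], [[0, 0, 5], [0, 0, 0]]])

```text
time: 9.05
ee_pos: [539.7, -255.3, 88.3]
orientation: [0.001, 0.998, 0.055, 0.002]
ft_force: [-0.3, -0.1, -2.1]
grip_width: 0.199
```

```bash
python3 -c "
from h import *
plan([539.2,-253.9,75],6,5)"
```

```text
9.05 [ 539.7 -255.3   88.3] 
 [[ 0.994  0.11   0.003]
 [ 0.11  -0.994 -0.002]
 [ 0.003  0.002 -1.   ]] [-0.3 -0.1 -2.1] 0.19926678694338823 [ 0.8   0.6  -0.57  1.57  0.36  1.07  0.25]
yaw0 6.3 dist [ -0.5   1.4 -13.3]
[[[-0.1, -0.3, 2.7], [0.0, -0.001, 0.001]], [[-0.1, -0.3, 2.7], [0.0, -0.001, 0.001]], [[-0.1, -0.3, 2.7], [0.0, -0.001, 0.001]], [[-0.1, -0.3, 2.7], [0.0, -0.001, 0.001]], [[-0.1, -0.3, 2.7], [0.0, -0.001, 0.001]]]
```

No contact force, with the foot tip already below the lip top.

Call:
carry_out(motion=[[[0, -0.5, 3], [0, 0, 0]], [[0, -0.5, 3], [0, 0, 0]], [[0, 0, 2.5], [0, 0, 0]], [[0, 0, 1.5], [0, 0, 0]], [[0, 0, 0], [0, 0, 0]]])

```text
time: 9.47
ee_pos: [537.9, -253.7, 74.4]
orientation: [-0.0, 0.998, 0.055, -0.0]
ft_force: [-0.5, -0.3, -1.3]
grip_width: 0.197
```

```bash
python3 -c "
from h import *
plan([539.2,-253.9,73],6,5)"
```

```text
9.4667 [ 537.9 -253.7   74.4] 
 [[ 0.994  0.11  -0.001]
 [ 0.11  -0.994  0.001]
 [-0.001 -0.001 -1.   ]] [-0.5 -0.3 -1.3] 0.19716181405442532 [ 0.79  0.61 -0.56  1.59  0.36  1.04  0.24]
yaw0 6.3 dist [ 1.3 -0.2 -1.4]
[[[0.3, 0.1, 0.3], [-0.0, 0.0, 0.001]], [[0.3, 0.1, 0.3], [-0.0, 0.0, 0.001]], [[0.3, 0.1, 0.3], [-0.0, 0.0, 0.001]], [[0.3, 0.1, 0.3], [-0.0, 0.0, 0.001]], [[0.3, 0.1, 0.3], [-0.0, 0.0, 0.001]]]
```

Call:
carry_out(motion=[[[0.5, 0, 1.5], [0, 0, 0]], [[0.5, 0, 1.5], [0, 0, 0]], [[0, 0, 1], [0, 0, 0]], [[0, 0, 0.5], [0, 0, 0]], [[0, 0, 0], [0, 0, 0]]])

```text
time: 9.88
ee_pos: [539.9, -253.5, 70.2]
orientation: [-0.0, 0.998, 0.055, 0.0]
ft_force: [-0.0, -0.5, -2.1]
grip_width: 0.199
```

Call:
carry_out(motion=[[[0, 0, 0.7], [0, 0, 0]], [[0, 0, 0.7], [0, 0, 0]], [[0, 0, 0.7], [0, 0, 0]], [[0, 0, 0], [0, 0, 0]], [[0, 0, 0], [0, 0, 0]]])

```text
time: 10.3
ee_pos: [540.4, -253.7, 69.6]
orientation: [0.001, 0.998, 0.055, 0.001]
ft_force: [0.1, -0.2, -1.2]
grip_width: 0.2
```

Call:
carry_out(motion=[[[0, 0, 1], [0, 0, 0]], [[0, 0, 1], [0, 0, 0]], [[0, 0, 1], [0, 0, 0]], [[0, 0, 0], [0, 0, 0]], [[0, 0, 0], [0, 0, 0]]])

```text
time: 10.72
ee_pos: [540.8, -253.8, 69.5]
orientation: [0.001, 0.998, 0.055, 0.001]
ft_force: [0.0, 1.0, -2.1]
grip_width: 0.196
```

Call:
carry_out(motion=[[[0, 0, 1.5], [0, 0, 0]], [[0, 0, 2], [0, 0, 0]], [[0, 0, 2], [0, 0, 0]], [[0, 0, 2], [0, 0, 0]], [[0, 0, 2], [0, 0, 0]]])

```text
time: 11.13
ee_pos: [540.9, -253.8, 69.3]
orientation: [0.003, 0.998, 0.055, 0.001]
ft_force: [-4.4, 1.7, 10.4]
grip_width: 0.2
```

Contact is confirmed at TCP z ≈ 69.4. I'll raise it about 3.5 mm and turn.

Call:
carry_out(motion=[[[0, 0, -1.5], [0, 0, 0]], [[0, 0, -1.5], [0, 0, 0]], [[0, 0, -0.7], [0, 0, 0]], [[0, 0, 0], [0, 0, 0]], [[0, 0, 0], [0, 0, 0]]])

```text
time: 11.55
ee_pos: [540.9, -253.8, 72.4]
orientation: [0.003, 0.998, 0.055, 0.001]
ft_force: [0.4, -0.4, -1.7]
grip_width: 0.196
```

```bash
python3 -c "
from h import *
plan([539.2,-253.9,72.9],6,5)"
```

```text
11.55 [ 540.9 -253.8   72.4] 
 [[ 0.994  0.109  0.002]
 [ 0.109 -0.994 -0.006]
 [ 0.001  0.007 -1.   ]] [ 0.4 -0.4 -1.7] 0.19600125838910748 [ 0.79  0.62 -0.56  1.59  0.37  1.04  0.23]
yaw0 6.3 dist [-1.7 -0.1  0.5]
[[[-0.3, -0.0, -0.1], [0.001, -0.0, 0.001]], [[-0.3, -0.0, -0.1], [0.001, -0.0, 0.001]], [[-0.3, -0.0, -0.1], [0.001, -0.0, 0.001]], [[-0.3, -0.0, -0.1], [0.001, -0.0, 0.001]], [[-0.3, -0.0, -0.1], [0.001, -0.0, 0.001]]]
```

Call:
carry_out(motion=[[[-0.5, 0, -0.3], [0, 0, 0.05]], [[-0.5, 0, -0.3], [0, 0, 0.08]], [[0, 0, -0.2], [0, 0, 0.08]], [[0, 0, 0], [0, 0, 0.08]], [[0, 0, 0], [0, 0, 0.05]]])

```text
time: 11.97
ee_pos: [538.7, -253.6, 70.3]
orientation: [0.002, 0.992, -0.123, -0.0]
ft_force: [-0.5, -0.9, -0.8]
grip_width: 0.2
```

```bash
python3 -c "
from h import *
plan([539.2,-253.9,73],-84,15)"
```

```text
11.9667 [ 538.7 -253.6   70.3] 
 [[ 0.97  -0.244 -0.001]
 [-0.244 -0.97  -0.003]
 [-0.     0.003 -1.   ]] [-0.5 -0.9 -0.8] 0.200455787415274 [ 0.74  0.6  -0.48  1.6   0.31  1.02 -0.08]
yaw0 -14.1 dist [ 0.5 -0.3  2.7]
[[[0.0, 0.0, -0.2], [0.0, -0.0, 0.081]], [[0.0, 0.0, -0.2], [0.0, -0.0, 0.081]], [[0.0, 0.0, -0.2], [0.0, -0.0, 0.081]], [[0.0, 0.0, -0.2], [0.0, -0.0, 0.081]], [[0.0, -0.0, -0.2], [0.0, -0.0, 0.081]]]
[[[0.0, -0.0, -0.2], [0.0, -0.0, 0.081]], [[0.0, -0.0, -0.2], [0.0, -0.0, 0.081]], [[0.0, -0.0, -0.2], [0.0, -0.0, 0.081]], [[0.0, -0.0, -0.2], [0.0, -0.0, 0.081]], [[0.0, -0.0, -0.2], [0.0, -0.0, 0.081]]]
[[[0.0, -0.0, -0.2], [0.0, -0.0, 0.081]], [[0.0, -0.0, -0.2], [0.0, -0.0, 0.081]], [[0.0, -0.0, -0.2], [0.0, -0.0, 0.081]], [[0.0, -0.0, -0.2], [0.0, -0.0, 0.081]], [[0.0, -0.0, -0.2], [0.0, -0.0, 0.081]]]
```

Call:
carry_out(motion=[[[0, 0, -2.5], [0, 0, 0]], [[0, 0, -1], [0, 0, 0.08]], [[0, 0, -0.8], [0, 0, 0.08]], [[0, 0, -0.7], [0, 0, 0.08]], [[0, 0, -0.6], [0, 0, 0.08]]])

```text
time: 12.38
ee_pos: [537.7, -253.1, 74.2]
orientation: [0.001, 0.959, -0.283, -0.002]
ft_force: [0.5, 0.3, -1.7]
grip_width: 0.2
```

```bash
python3 -c "
from h import *
plan([539.2,-253.9,73],-84,10)"
```

```text
12.3833 [ 537.7 -253.1   74.2] 
 [[ 0.84  -0.543 -0.004]
 [-0.543 -0.84  -0.001]
 [-0.003  0.003 -1.   ]] [ 0.5  0.3 -1.7] 0.19998886368377428 [ 0.69  0.58 -0.4   1.59  0.26  1.02 -0.37]
yaw0 -32.9 dist [ 1.5 -0.8 -1.2]
[[[0.2, -0.0, 0.1], [0.0, 0.0, 0.089]], [[0.2, -0.0, 0.1], [0.0, 0.0, 0.089]], [[0.2, -0.0, 0.1], [0.0, 0.0, 0.089]], [[0.2, -0.1, 0.1], [0.0, 0.0, 0.089]], [[0.2, -0.1, 0.1], [0.0, 0.0, 0.089]]]
[[[0.1, -0.1, 0.1], [0.0, 0.0, 0.089]], [[0.1, -0.1, 0.1], [0.0, 0.0, 0.089]], [[0.1, -0.1, 0.1], [0.0, 0.0, 0.089]], [[0.1, -0.1, 0.1], [0.0, 0.0, 0.089]], [[0.1, -0.1, 0.1], [0.0, 0.0, 0.089]]]
```

Call:
carry_out(motion=[[[0.5, 0, 0.3], [0, 0, 0.09]], [[0.3, -0.2, 0], [0, 0, 0.09]], [[0.3, -0.2, -0.2], [0, 0, 0.09]], [[0.2, -0.2, -0.3], [0, 0, 0.09]], [[0.2, -0.2, -0.3], [0, 0, 0.09]]])

```text
time: 12.8
ee_pos: [539.3, -252.8, 73.8]
orientation: [0.001, 0.868, -0.496, -0.002]
ft_force: [-0.3, 0.0, -2.3]
grip_width: 0.198
```

```bash
python3 -c "
from h import *
plan([539.2,-253.9,73],-84,5)"
```

```text
12.8 [ 539.3 -252.8   73.8] 
 [[ 0.507 -0.862 -0.005]
 [-0.862 -0.507  0.001]
 [-0.003  0.004 -1.   ]] [-0.3  0.  -2.3] 0.19807040064550174 [ 0.61  0.57 -0.29  1.59  0.19  1.01 -0.78]
yaw0 -59.5 dist [-0.1 -1.1 -0.8]
[[[0.2, 0.1, 0.2], [0.001, 0.0, 0.085]], [[0.2, 0.1, 0.2], [0.001, 0.0, 0.085]], [[0.2, 0.1, 0.2], [0.001, 0.0, 0.085]], [[0.2, 0.1, 0.2], [0.001, 0.0, 0.085]], [[0.2, 0.1, 0.2], [0.001, 0.0, 0.085]]]
```

Call:
carry_out(motion=[[[0.2, 0, 0], [0, 0, 0.085]], [[0.2, 0, 0], [0, 0, 0.085]], [[0.2, 0, 0], [0, 0, 0.085]], [[0, 0, 0], [0, 0, 0.085]], [[0, 0, 0], [0, 0, 0.07]]])

```text
time: 13.22
ee_pos: [539.6, -252.2, 72.8]
orientation: [0.001, 0.745, -0.667, -0.003]
ft_force: [-0.4, 0.0, -1.9]
grip_width: 0.198
```

Call:
carry_out(motion=[[[0, 0, 0], [0, 0, 0]], [[0, 0, 0], [0, 0, 0]], [[0, 0, 0], [0, 0, 0]], [[0, 0, 0], [0, 0, 0]], [[0, 0, 0], [0, 0, 0]]])

```text
time: 13.63
ee_pos: [539.6, -251.3, 72.1]
orientation: [0.001, 0.748, -0.664, -0.004]
ft_force: [0.4, 0.6, -0.9]
grip_width: 0.202
```

```bash
python3 -c "
from h import *
plan([539.2,-253.9,69.5],-84,5)"
```

```text
13.6333 [ 539.6 -251.3   72.1] 
 [[ 0.118 -0.993 -0.007]
 [-0.993 -0.118  0.004]
 [-0.005  0.007 -1.   ]] [ 0.4  0.6 -0.9] 0.20176001487912412 [ 0.55  0.56 -0.2   1.59  0.12  1.01 -1.14]
yaw0 -83.2 dist [-0.4 -2.6 -2.6]
[[[0.5, 0.1, 0.5], [0.001, 0.001, 0.003]], [[0.5, 0.1, 0.5], [0.001, 0.001, 0.003]], [[0.5, 0.1, 0.5], [0.001, 0.001, 0.003]], [[0.5, 0.1, 0.5], [0.001, 0.001, 0.003]], [[0.5, 0.1, 0.5], [0.001, 0.001, 0.003]]]
```

Call:
carry_out(motion=[[[0.5, 0.2, 1], [0.001, 0.001, 0.003]], [[0.5, 0.2, 1], [0.001, 0.001, 0.003]], [[0.5, 0.2, 1], [0.001, 0.001, 0.003]], [[0, 0, 1], [0.001, 0.001, 0.003]], [[0, 0, 1], [0.001, 0.001, 0.003]]])

```text
time: 14.05
ee_pos: [539.4, -252.7, 69.3]
orientation: [0.0, 0.743, -0.669, -0.0]
ft_force: [-2.5, 1.1, 4.5]
grip_width: 0.201
```

Call:
carry_out(motion=[[[0, 0, 1], [0, 0, 0]], [[0, 0, 1], [0, 0, 0]], [[0, 0, 0], [0, 0, 0]], [[0, 0, 0], [0, 0, 0]], [[0, 0, 0], [0, 0, 0]]])

```text
time: 14.47
ee_pos: [539.7, -252.9, 69.4]
orientation: [0.0, 0.743, -0.669, 0.001]
ft_force: [-0.3, 1.1, 2.5]
grip_width: 0.198
```

Call:
carry_out(motion=[[[0, 0, 0], [0, 0, 0]], [[0, 0, 0], [0, 0, 0]], [[0, 0, 0], [0, 0, 0]], [[0, 0, 0], [0, 0, 0]], [[0, 0, 0], [0, 0, 0]]], fingers=0)

```text
time: 14.88
ee_pos: [540.4, -253.6, 68.8]
orientation: [0.0, 0.743, -0.669, 0.002]
ft_force: [0.1, -0.3, -0.3]
grip_width: 0.897
```

Call:
carry_out(motion=[[[0, 0, -1], [0, 0, 0]], [[0, 0, -1], [0, 0, 0]], [[0, 0, 0], [0, 0, 0]], [[0, 0, 0], [0, 0, 0]], [[0, 0, 0], [0, 0, 0]]])

```text
time: 15.3
ee_pos: [540.6, -253.7, 71.0]
orientation: [0.0, 0.743, -0.669, 0.002]
ft_force: [0.6, -0.3, -0.3]
grip_width: 1.002
```

Call:
carry_out(motion=[[[0, 0, -10], [0, 0, 0]], [[0, 0, -15], [0, 0, 0]], [[0, 0, -20], [0, 0, 0]], [[0, 0, -20], [0, 0, 0]], [[0, 0, -20], [0, 0, 0]]])

```text
time: 15.72
ee_pos: [536.3, -251.9, 155.5]
orientation: [0.002, 0.743, -0.669, -0.004]
ft_force: [0.2, -0.8, -0.2]
grip_width: 0.999
```

Call:
carry_out(motion=[[[0, 0, -20], [0, 0, 0]], [[0, 0, -15], [0, 0, 0]], [[0, 0, -5], [0, 0, 0]], [[0, 0, 0], [0, 0, 0]], [[0, 0, 0], [0, 0, 0]]])

```text
time: 16.13
ee_pos: [539.8, -252.9, 206.5]
orientation: [-0.0, 0.743, -0.669, 0.002]
ft_force: [0.1, 0.2, 0.3]
grip_width: 1.0
```

```bash
python3 -c "
from h import *
st(); snap('wrist','w5'); snap('scene','s5'); snap('top','t5')
s=cv2.imread('pics/s5.png'); t=cv2.imread('pics/t5.png'); w=cv2.imread('pics/w5.png')
k=cv2.INTER_CUBIC
cv2.imwrite('pics/c5.png',np.vstack([np.hstack([cv2.resize(s[220:390,90:290],(400,340),interpolation=k),cv2.resize(t[160:245,390:490],(400,340),interpolation=k)]),np.hstack([cv2.resize(w,(347,260)),cv2.resize(t[150:210,110:214],(453,260),interpolation=k)])]))
print(proj('w5',[[540,-252.8,92],[540,-252.8,47],[536.5,-285,92]]))"
```

```text
16.1333 [ 539.8 -252.9  206.5] 
 [[ 0.104 -0.995  0.004]
 [-0.995 -0.104 -0.003]
 [ 0.003 -0.003 -1.   ]] [0.1 0.2 0.3] 1.00013104427042 [ 0.55  0.44 -0.21  1.44  0.09  1.27 -1.13]
[[283.40291084 206.43160885]
 [283.26708551 189.73584824]
 [324.91462149 214.91343218]]
```

View pics/c5.png

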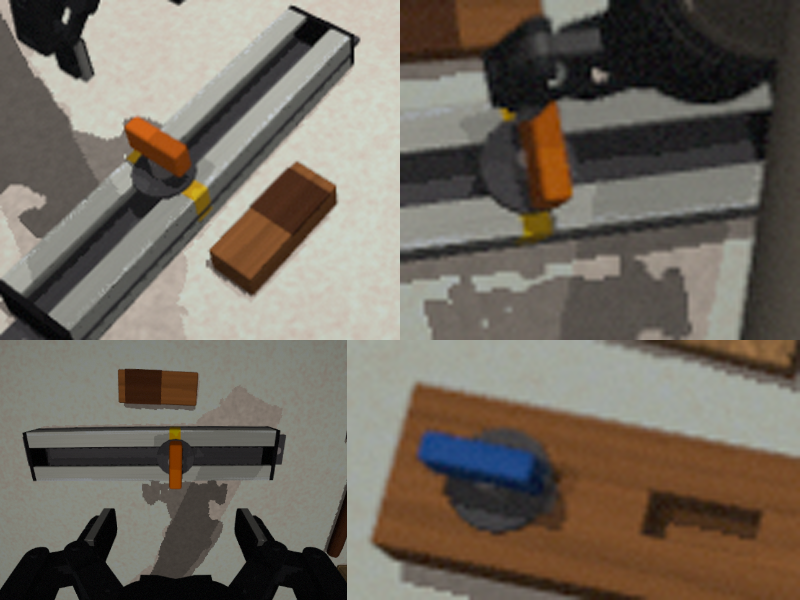

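View pics/w5.png

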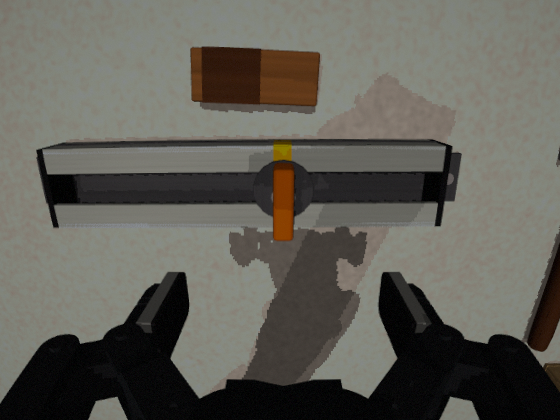

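The stop stands upright with its collar at (283,188) and the yellow band at u≈283. The bar is straight across the slot, the gripper is clear and blue is still in its pocket.

```bash
python3 -c "
from h import *
print(env.sign_off())"
```

```text
the job is handed in; nothing more can be done
None
```

The orange stop is in the channel at the yellow mark, turned a quarter turn and let go, and I handed the job in at about 16 s. `sign_off` gives no verdict, so these are my own checks:

- **Insertion:** I lowered the foot with the bar along the channel until the collar touched the lips. Contact showed at TCP z ≈ 69.4 mm with about 10 N.
- **Quarter turn:** I raised it about 3 mm, turned 90°, and lowered it until it touched the lips again at the same height, with about 4 N.
- **Height during the turn:** The arm sagged to about 1 mm above the lips early in the turn, outside the 2 to 5 mm range, and later overshot to nearly 5 mm. I corrected it each time and saw no unusual force.
- **Final position:** The last pictures show the stop upright with its collar within a few millimetres of the mark. Its bar stands straight across the channel to within a few degrees.
- **Surroundings:** The blue stop is undisturbed in its pocket. The gripper is open and about 13 cm above the stop, touching nothing.
- **Disagreement:** The top and wrist cameras differed by about 2 mm on the mark and up to 4 mm on the stop in the rack, so I aimed between the two. Both gaps are well inside the limits.

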